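Set a glazed vase on its stilt for firing

TASK

Get the blue vase ready for the kiln: first take the round three-pointed stilt out of the pocket tray and set it, points up, inside the red circle painted on the kiln shelf; then lift the blue vase off the freely turning banding wheel and stand it centred on the stilt's three points. Keep the blue vase upright all the while and set it down rather than dropping it. Leave the other two vases standing on the wheel, and the white dish in its place on the kiln shelf.

Things in the scene. Friction and masses are not known exactly. Their poses are not given: they have to be found in the camera images.
- banding_wheel: potter's banding wheel, left or right on the table: grey fixed foot with a round aluminium head, 230 mm in diameter, that spins freely about the vertical. Origin at the centre of the foot's underside, on the spin axis, on the table; the head's top is 65 mm above it. Three vases stand on the head, about 70 mm from the axis and 120 mm from one another
- wheel_head (a joint): angle of the wheel's head, rad, counter-clockwise from above; turns without limit for practical purposes
- vase_blue: blue glazed bud vase, solid, 95 mm tall, about 0.2 kg: foot 48 mm in diameter, belly 58 mm at 22 mm height, shoulders narrowing to a straight round neck 26 mm in diameter from 60 mm height up to the top. Origin at the centre of its flat underside, z up along its axis. Stands on the wheel head
- vase_white: white vase, same shape and size as the blue one, also standing on the wheel head; origin at the centre of its underside, z up along its axis
- vase_brown: terracotta-brown vase, same shape and size as the blue one, also standing on the wheel head; origin at the centre of its underside, z up along its axis
- pocket_tray: dark wooden tray 150 x 150 x 10 mm, fixed between wheel and shelf; origin at the centre of its underside. Four square pockets 40 mm wide, 4 mm deep (floor 6 mm above the origin), centred at x = +-35 mm, y = +-35 mm: one holds the stilt, the others two slim kiln props (18 mm thick, to 26 mm tall) and a small pink cone (24 mm wide and tall), in any order
- stilt: kiln stilt of yellow-buff ceramic, about 40 g: a round disc 36 mm in diameter, 14 mm thick, with three points 5 mm tall on its top, 15 mm from its centre and 120 degrees apart (19 mm tall over all). Origin at the centre of its flat underside, z up. Starts points up in one of the tray's pockets, the disc's upper 10 mm standing out of the tray
- kiln_shelf: pale kiln shelf, a slab 230 (x) x 170 (y) x 15 mm fixed on the table, origin at the centre of its underside, z up; top surface 15 mm above the origin
- circle (a point): centre of the red circle painted on the kiln shelf, on its top surface; the line is 5 mm wide, 72 mm inside diameter
- dish: small white bowl, 60 mm in diameter and 28 mm tall, standing on the kiln shelf about 115 mm from the circle's centre; origin at the centre of its underside
There are look-alikes about, which are no part of the job. What is meant by the stilt is not black, purple or turquoise, and is the smaller of those in its own colour.

How it is judged:
By the outcome, as a careful person would: the job done as asked, in the order asked, and still so for the second after the job is handed in, with the robot touching nothing.
It also fails if it takes over 64 s, if anything falls off the work surface, if the arm or the gripper's body presses on something with over 40 N, if the wrist force passes 120 N, or if a joint passes its speed limit or range.

ROBOT

A 6-joint arm with a two-finger parallel gripper is mounted at the origin on the work surface. World frame = base frame: x ahead of the robot, y to its left, z up, the work surface at z = 0. Lengths are in m, angles in rad, forces in N, time in s.
With the tool pointing down it reaches from about 0.375 to 0.9 m from the base axis. Payload 3.1 kg.
Tool frame: the origin (TCP) lies where the fingers leave the gripper's body, on its centre line; the fingertips stand 73 mm ahead of it and the grasp point (between the pads) lies 54 mm ahead of it; z points along the fingers, y is the line along which they close (so a half turn about z gives the same grasp; the last joint's range is limited). The gripper opens to 85 mm and grips with 20 to 120 N. Pads are 22 mm wide; open, the fingers measure 114 mm over their backs; the gripper's body (76 mm by 85 mm) begins 54 mm behind the grasp point. The pads swing forward as they close: fully open they stand 13 mm farther back than shut.
Start: joints at [1.052, 0.527, 1.433, -0, 1.181, -0.178], TCP at [0.208, 0.589, 0.304] pointing down, gripper open.
Joint ranges: [-3.08, 3.08], [-0.75, 2.2], [0.22, 2.44], [-1.43, 4.57], [0, 2.65], [-2.85, 2.85]. Speed limits (rad/s): [2.79, 2.79, 3.14, 3.14, 3.14, 3.14].

INTERFACE

Orientations are given as a unit quaternion [x, y, z, w].
In Python, from station import manip gives the robot as it stands.
- The arm moves only by the shell command python3 -m crank 'ROWS' [FORCE]. ROWS is JSON, a list of rows, each an object with "dp": the shift along the tool's x, y, z normalised to -1 to 1, where 1 is 50 cm, a list of three; "delta_rot": the turn, a rotation vector about the tool's x, y, z normalised to -1 to 1, where 1 is 2 pi rad, a list of three; "fingers": the opening, from -1 (shut) to 1 (fully open). A call has 1 to 12 rows; each row shifts and turns the commanded pose from where the row before left it, along the tool's axes as they then stand; what a row does not reach is not made up. A row lasts 1/12 s, in which the tool goes at most 41.7 mm and 7.16 degrees, less where a joint would pass 70% of its speed; a pose out of reach is approached as far as the arm can. A call with a number of a shift or a turn outside -1 to 1 is refused whole. A call with a gripper value outside its range is refused whole. The fingers move at their own pace and stop on an object; FORCE is the grip in N (left out, the last holds). Time passes only in rows, so rows that do not move let the fingers close. It gives the time, the measured TCP pose, the force, the opening and the grip force at its end, in the units of the state.
- manip.sense(): the state, without advancing time (a new reading comes with each control period).
- manip.snapshot(name): name is "side" or "top"; returns (picture, depth): 400x640x3 uint8, red, green, blue; 400x640 float32, m along the optical axis (not along the pixel's ray), 0 where there is no reading.
- manip.camera_model(name): a dict with "fx", "fy", "cx", "cy" (pixels), "origin" and "attitude" of the camera in the world. Camera axes: x right, y up, looking along -z (the intrinsics and any distortion apply to the point x, -y, -z); pixel columns grow to the right and rows downward; lengths in m; the calibration is good to about 2 mm. A picture is of the moment at which its call begins. camera_model takes no time and is no camera call.
- manip.sign_off(): hands the job in; it is judged then, once.
The state is a dict: "t": time; "q": joint angles; "qd": joint speeds; "tau": joint torques, N m; "tcp_pos": TCP position; "tool_rot": TCP orientation; "force": force on the tool from outside, world axes, zero at the start; "ft_torque": the same for the moment, N m; "finger_gap": opening from 0.0 (shut) to 1.0 (fully open); "gripper_force": force on a finger pad.
Only numpy, scipy, OpenCV 4.12 (cv2) and the standard library are available. Lean on these libraries where they do the work, as an engineer would, in place of code of your own. Each camera call takes 0.05 s, during which the arm holds its last target. There are 200 camera calls.

## Working session

There is one attempt and no reset: what is moved stays moved. The work goes in short steps, Python scripts to look and compute and a shell command to move; the robot and the scene stay as the last step left them, time stands still between calls to the robot, and variables do not carry over. Pictures are saved under pics/ and viewed, at most 13 in all, crops included, and the job is handed in when it is done.

```bash
mkdir -p pics; ls
cat > h.py <<'E'
import numpy as np, cv2
from station import manip
from scipy.spatial.transform import Rotation as R
def snap(n):
    p,d=manip.snapshot(n); cv2.imwrite(f'pics/{n}_raw.png',p[:,:,::-1]); np.save(f'pics/{n}_d.npy',d); return p,d
def w(n,u,v,d):
    c=manip.camera_model(n); a=np.array(c['attitude'],float)
    M=R.from_quat(a).as_matrix() if a.size==4 else a.reshape(3,3)
    return M@np.array([(u-c['cx'])/c['fx']*d,-(v-c['cy'])/c['fy']*d,-d])+np.array(c['origin'])
def wz(n,u,v,z):
    o=np.array(manip.camera_model(n)['origin']); p=w(n,u,v,1.0); return o+(p-o)*(z-o[2])/(p[2]-o[2])
E
python3 - <<'E'
from h import *
for n in('top','side'):
    p,d=snap(n); cv2.imwrite(f'pics/{n}1.png',p[:,:,::-1]); print(manip.camera_model(n))
print(manip.sense())
E
```

```text
pics
{'fx': 416.15118137208134, 'fy': 416.15118137208134, 'cx': 327.26921340754535, 'cy': 198.74889880716177, 'origin': array([ 0.36228799, -0.03178085,  1.03670824]), 'attitude': array([ 0.05569376, -0.05070135, -0.69988004,  0.71027847])}
{'fx': 468.0032566920351, 'fy': 468.0032566920351, 'cx': 313.8357838720987, 'cy': 198.06016831485317, 'origin': array([ 0.13488493, -0.6593376 ,  0.77870383]), 'attitude': array([ 0.37999737, -0.10087565, -0.25041902,  0.88471262])}
{'t': 0.1, 'q': array([ 1.05251525e+00,  5.28387692e-01,  1.43378049e+00,  1.09237399e-05,
        1.18143097e+00, -1.78515196e-01]), 'qd': array([-4.13218765e-04, -2.07398510e-03, -2.07786000e-03, -7.51394619e-05,
        1.27795716e-03,  5.76090084e-04]), 'tau': array([ 3.36239495e-06, -4.43304241e+01, -1.78585964e+01, -2.94690335e-04,
        3.87227250e-03, -7.47059886e-06]), 'tcp_pos': array([0.20801277, 0.58882597, 0.30302043]), 'tool_rot': array([ 1.69068939e-01,  9.85603717e-01, -9.41249475e-04, -3.47249043e-04]), 'force': array([-0.50144538, -0.38607176, -0.06139897]), 'ft_torque': array([-0.04448544, -0.03369964, -0.00540781]), 'gripper_force': 0.0, 'finger_gap': 1.0002657814468725}
```

View pics/top1.png

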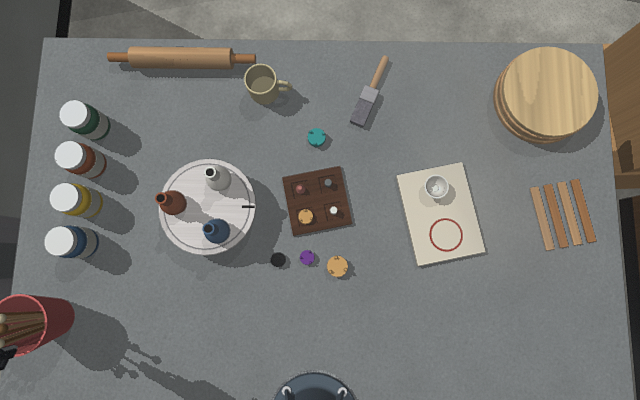

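View pics/side1.png

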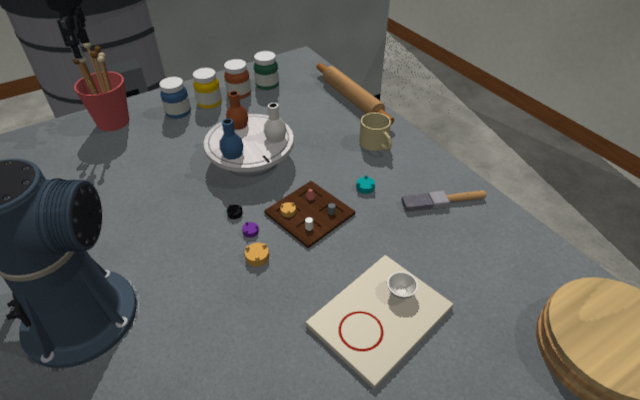

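Top view: wheel at about (207,206), with the blue vase at (216,231), the white at (217,178) and the brown at (172,203). The small buff stilt is in the tray pocket at (306,216), and the larger look-alike is outside at (337,266). The red circle is at (446,235) and the dish at (437,187). I'll enlarge both views.

Run:
```python
from h import *
t=cv2.imread('pics/top_raw.png'); s=cv2.imread('pics/side_raw.png')
cr=lambda i,u,v,a,b,k:cv2.resize(i[v:v+b,u:u+a],None,fx=k,fy=k,interpolation=cv2.INTER_CUBIC)
a=cr(t,150,150,210,100,3.8)   # wheel+tray
b=cr(s,190,80,210,50+50,3.8)
cv2.imwrite('pics/c1.png',a)
cv2.imwrite('pics/c2.png',b)
# circle by colour in both cameras
for n,i in(('top',t),('side',s)):
    f=i.astype(int); m=((f[:,:,2]-f[:,:,1]>60)&(f[:,:,2]-f[:,:,0]>60)).astype(np.uint8)
    x0,y0=(400,200) if n=='top' else (320,290)
    mm=np.zeros_like(m); mm[y0:y0+100,x0:x0+90]=m[y0:y0+100,x0:x0+90]
    v,u=np.nonzero(mm); P=np.array([wz(n,a,b,.015) for a,b in zip(u,v)])
    A=np.c_[2*P[:,:2],np.ones(len(P))]; q=np.linalg.lstsq(A,(P[:,:2]**2).sum(1),rcond=None)[0]
    print(n,'circle',q[:2],'R',np.sqrt(q[2]+q[0]**2+q[1]**2),len(u))
    d=np.load(f'pics/{n}_d.npy'); k=u.size//2; print(w(n,u[k],v[k],d[v[k],u[k]]))
# depth heights map: object points
for n in('top','side'):
    d=np.load(f'pics/{n}_d.npy'); V,U=np.mgrid[0:400,0:640]
    c=manip.camera_model(n)
    X=np.array([w(n,u,v,dd) for u,v,dd in zip(U.ravel(),V.ravel(),d.ravel())]).reshape(400,640,3)
    np.save(f'pics/{n}_X.npy',X)
    boxes={'top':dict(stilt=(296,206,318,226),vb=(200,215,232,246),vw=(203,163,232,192),vn=(155,188,188,218),dish=(424,173,450,202)),
           'side':dict(stilt=(278,200,300,220),vb=(216,118,246,160),vw=(262,100,288,146),vn=(226,92,250,130),dish=(384,270,420,300))}[n]
    for k,(u0,v0,u1,v1) in boxes.items():
        Q=X[v0:v1,u0:u1].reshape(-1,3); Q=Q[d[v0:v1,u0:u1].ravel()>0]
        lo={'stilt':.013,'dish':.035}.get(k,.135); T=Q[Q[:,2]>lo]
        print(n,k,len(T),T.mean(0).round(4) if len(T) else '',T.min(0).round(4),T.max(0).round(4))
    print(n,'wheel z',X[206,200] if n=='top' else X[160,260])
```

```text
top circle [ 0.4330086  -0.31403795] R 0.038331729119000256 113
[ 0.42623913 -0.27589813  0.01548108]
side circle [ 0.4336567  -0.31437546] R 0.03846869687296181 238
[ 0.39663833 -0.29956378  0.0133474 ]Traceback (most recent call last):
  File "<stdin>", line 21, in <module>
  File "h.py", line 7, in w
    c=manip.camera_model(n); a=np.array(c['attitude'],float)
ValueError: time passes only in moves, steps and waits
```

View pics/c1.png

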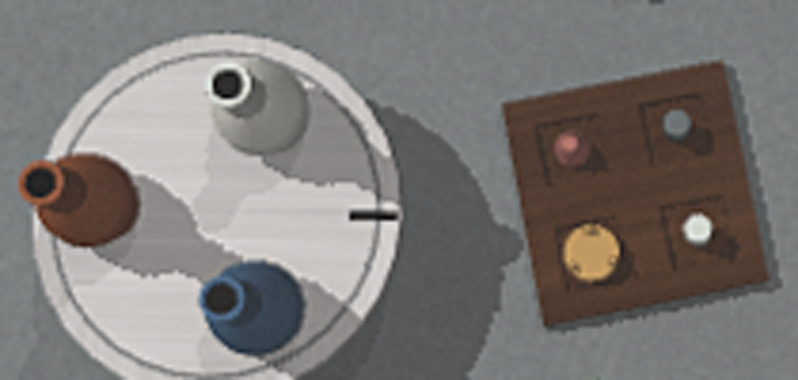

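View pics/c2.png

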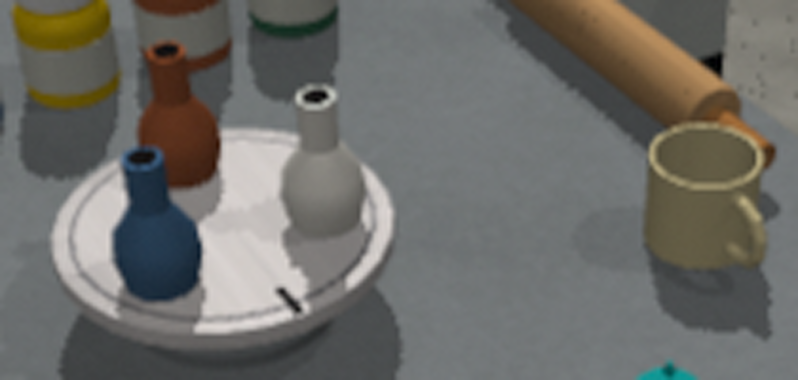

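The top crop shows the stilt disc at (592,253), with vase rims at blue (221,300), white (230,86) and brown (41,184). The side crop shows rims at blue (143,158), white (316,97) and brown (166,51). I'll convert these to world positions and cross-check the two cameras.

```bash
cat >> h.py <<'E'
CM={n:manip.camera_model(n) for n in('top','side')}
MM={n:R.from_quat(CM[n]['attitude']).as_matrix() for n in CM}
def w(n,u,v,d):
    c=CM[n]; return MM[n]@np.array([(u-c['cx'])/c['fx']*d,-(v-c['cy'])/c['fy']*d,-d])+c['origin']
def wz(n,u,v,z):
    o=CM[n]['origin']; p=w(n,u,v,1.0); return o+(p-o)*(z-o[2])/(p[2]-o[2])
def cloud(n,d):
    V,U=np.mgrid[0:400,0:640]; c=CM[n]
    X=np.stack([(U-c['cx'])/c['fx']*d,-(V-c['cy'])/c['fy']*d,-d],-1)@MM[n].T+c['origin']; X[d<=0]=np.nan; return X
def mask_centroid(n,img,box,f,z):
    u0,v0,u1,v1=box; m=f(img[v0:v1,u0:u1].astype(int)); k,l,st,ce=cv2.connectedComponentsWithStats(m.astype(np.uint8))
    i=1+st[1:,4].argmax(); return ce[i]+[u0,v0], st[i], wz(n,ce[i][0]+u0,ce[i][1]+v0,z)
E
python3 - <<'E'
from h import *
g=lambda x,y,a,b:(a+(x+.5)/3.8-.5,b+(y+.5)/3.8-.5)
for k,a,b in(('blue',(221,300),(143,158)),('white',(230,86),(316,97)),('brown',(41,184),(166,51))):
    print(k,wz('top',*g(*a,150,150),.16).round(4),wz('side',*g(*b,190,80),.16).round(4))
print('stilt pt',wz('top',*g(592,253,150,150),.02).round(4))
yel=lambda i:(i[:,:,2]-i[:,:,0]>60)&(i[:,:,2]>110)&(i[:,:,1]-i[:,:,0]>30)
for n,bx in(('top',(294,204,320,228)),('side',(274,196,304,222))):
    im=cv2.imread(f'pics/{n}_raw.png'); print(n,mask_centroid(n,im,bx,yel,.02))
    d=np.load(f'pics/{n}_d.npy'); X=cloud(n,d)
    bx={'top':dict(stilt=(296,206,318,226),vb=(200,215,232,246),vw=(203,163,232,192),vn=(155,188,188,218),dish=(424,173,450,202)),
           'side':dict(stilt=(278,200,300,220),vb=(216,118,246,160),vw=(262,100,288,146),vn=(226,92,250,130),dish=(384,270,420,300))}[n]
    for k,(u0,v0,u1,v1) in bx.items():
        Q=X[v0:v1,u0:u1].reshape(-1,3); lo={'stilt':.014,'dish':.036}.get(k,.13); T=Q[(Q[:,2]>lo)&(Q[:,2]<.17)]
        if len(T):print(n,k,len(T),T.mean(0).round(4),np.percentile(T,2,0).round(4),np.percentile(T,98,0).round(4))
# tray corners (crop c1)
for p in((503,103),(723,62),(768,283),(547,327)): print('tray',wz('top',*g(*p,150,150),.01).round(4))
for p in((215,36),(400,210),(33,225)): print('rim',wz('top',*g(*p,150,150),.065).round(4))
E
```

```text
blue [0.428  0.2267 0.16  ] [0.429  0.2245 0.16  ]
white [0.5494 0.2287 0.16  ] [0.5501 0.2282 0.16  ]
brown [0.4917 0.3319 0.16  ] [0.4921 0.3307 0.16  ]
stilt pt [0.4724 0.0296 0.02  ]
top (array([305.11320755, 215.90566038]), array([  4,   5,  15,  15, 159], dtype=int32), array([0.47312306, 0.03037213, 0.02      ]))
top stilt 167 [0.4733 0.0294 0.0198] [0.458  0.0134 0.0153] [0.4899 0.0456 0.0248]
top vb 161 [0.4288 0.2235 0.1564] [0.417  0.2135 0.1343] [0.4401 0.2369 0.1634]
top vw 163 [0.5488 0.227  0.1546] [0.5383 0.2167 0.1306] [0.5617 0.2406 0.1633]
top vn 180 [0.4916 0.3286 0.1546] [0.4806 0.319  0.1315] [0.5046 0.3429 0.1632]
top dish 170 [ 0.5504 -0.2895  0.0416] [ 0.5209 -0.3154  0.0364] [ 0.577  -0.2601  0.0457]
side (array([287.60666667, 207.16      ]), array([  6,   6,  16,  12, 150], dtype=int32), array([0.47296049, 0.02971594, 0.02      ]))
side stilt 154 [0.4711 0.0278 0.0186] [0.4551 0.0119 0.0142] [0.4882 0.0449 0.0232]
side vb 166 [0.4258 0.2197 0.1489] [0.415  0.2118 0.1306] [0.4389 0.235  0.1606]
side vw 151 [0.5465 0.2234 0.1487] [0.5362 0.2153 0.1309] [0.5596 0.2401 0.1607]
side vn 219 [0.4683 0.2879 0.1501] [0.4218 0.2127 0.1311] [0.5019 0.3379 0.1605]
side dish 250 [ 0.5499 -0.2853  0.0406] [ 0.519  -0.3159  0.0362] [ 0.5747 -0.2592  0.0441]
tray [0.5725 0.0915 0.01  ]
tray [ 0.6023 -0.0539  0.01  ]
tray [ 0.4555 -0.0848  0.01  ]
tray [0.4248 0.0583 0.01  ]
rim [0.6018 0.2683 0.065 ]
rim [0.4926 0.1467 0.065 ]
rim [0.4799 0.3744 0.065 ]
```

```bash
cat > go.py <<'E'
import sys; from h import *
# usage: go.py x y z [yaw deg of closing axis]: remaining shift in tool units and per-row options
s=manip.sense(); M=R.from_quat(s['tool_rot']).as_matrix(); t=np.array([float(a) for a in sys.argv[1:4]])
d=M.T@(t-s['tcp_pos'])/.5; ya=np.degrees(np.arctan2(M[1,1],M[0,1]))
print('t',round(s['t'],2),'tcp',s['tcp_pos'].round(4),'yaw',ya.round(2),'dp',d.round(4),'tilt',np.degrees(np.arccos(-M[2,2])).round(2),'gap',round(s['finger_gap'],3),'F',s['force'].round(1),'grip',round(s['gripper_force'],1))
n=int(np.ceil(np.linalg.norm(d)/.06)); print('rows',n,(d/n).round(4))
if len(sys.argv)>4:
    r=-(float(sys.argv[4])-ya)/360; print('rotz total',round(r,4),'rows',abs(r)/.0195)
E
python3 go.py .473 .03 .16
```

```text
t 0.1 tcp [0.208  0.5888 0.303 ] yaw 70.53 dp [-0.8723 -0.8766  0.2875] tilt 0.11 gap 1.0 F [-0.5 -0.4 -0.1] grip 0.0
rows 22 [-0.0396 -0.0398  0.0131]
```

```bash
r='{"dp":[-0.0396,-0.0398,0],"delta_rot":[0,0,0],"fingers":0.2}'; true
python3 -m crank '[{"dp":[-0.04,-0.04,0],"delta_rot":[0,0,0],"fingers":0.2},{"dp":[-0.04,-0.04,0],"delta_rot":[0,0,0],"fingers":0.2},{"dp":[-0.04,-0.04,0],"delta_rot":[0,0,0],"fingers":0.2},{"dp":[-0.04,-0.04,0],"delta_rot":[0,0,0],"fingers":0.2},{"dp":[-0.04,-0.04,0],"delta_rot":[0,0,0],"fingers":0.2},{"dp":[-0.04,-0.04,0],"delta_rot":[0,0,0],"fingers":0.2},{"dp":[-0.04,-0.04,0],"delta_rot":[0,0,0],"fingers":0.2},{"dp":[-0.04,-0.04,0],"delta_rot":[0,0,0],"fingers":0.2},{"dp":[-0.04,-0.04,0],"delta_rot":[0,0,0],"fingers":0.2},{"dp":[-0.04,-0.04,0],"delta_rot":[0,0,0],"fingers":0.2},{"dp":[-0.04,-0.04,0],"delta_rot":[0,0,0],"fingers":0.2}]'
python3 go.py .473 .03 .16
```

```text
t: 1.02
tcp_pos: [0.3425, 0.3072, 0.3037]
tool_rot: [0.169, 0.986, -0.0, -0.0]
force: [-0.1, -0.5, -0.1]
finger_gap: 0.603
gripper_force: 0.0
t 1.02 tcp [0.3425 0.3072 0.3037] yaw 70.55 dp [-0.4308 -0.4356  0.2875] tilt 0.03 gap 0.603 F [-0.1 -0.5 -0.1] grip 0.0
rows 12 [-0.0359 -0.0363  0.024 ]
```

```bash
python3 -m crank '[{"dp":[-0.04,-0.04,0],"delta_rot":[0,0,0],"fingers":0.2},{"dp":[-0.04,-0.04,0],"delta_rot":[0,0,0],"fingers":0.2},{"dp":[-0.04,-0.04,0],"delta_rot":[0,0,0],"fingers":0.2},{"dp":[-0.04,-0.04,0],"delta_rot":[0,0,0],"fingers":0.2},{"dp":[-0.04,-0.04,0.02],"delta_rot":[0,0,0],"fingers":0.2},{"dp":[-0.04,-0.04,0.03],"delta_rot":[0,0,0],"fingers":0.2},{"dp":[-0.04,-0.04,0.03],"delta_rot":[0,0,0],"fingers":0.2},{"dp":[-0.04,-0.04,0.04],"delta_rot":[0,0,0],"fingers":0.2},{"dp":[-0.04,-0.04,0.04],"delta_rot":[0,0,0],"fingers":0.2},{"dp":[-0.04,-0.04,0.04],"delta_rot":[0,0,0],"fingers":0.2},{"dp":[-0.02,-0.02,0.04],"delta_rot":[0,0,0],"fingers":0.2},{"dp":[0,0,0],"delta_rot":[0,0,0],"fingers":0.2}]'
python3 go.py .473 .03 .11
python3 - <<'E'
from h import *
p,d=snap('side'); cv2.imwrite('pics/s2.png',cv2.resize(p[130:250,200:360,::-1],None,fx=5,fy=5,interpolation=cv2.INTER_CUBIC))
E
```

```text
t: 2.02
tcp_pos: [0.4708, 0.038, 0.1809]
tool_rot: [0.171, 0.985, -0.0, -0.002]
force: [-0.2, 1.1, 0.3]
finger_gap: 0.599
gripper_force: 0.0
t 2.02 tcp [0.4708 0.038  0.1809] yaw 70.3 dp [-0.0102 -0.0134  0.1417] tilt 0.24 gap 0.599 F [-0.2  1.1  0.3] grip 0.0
rows 3 [-0.0034 -0.0045  0.0472]
```

View pics/s2.png

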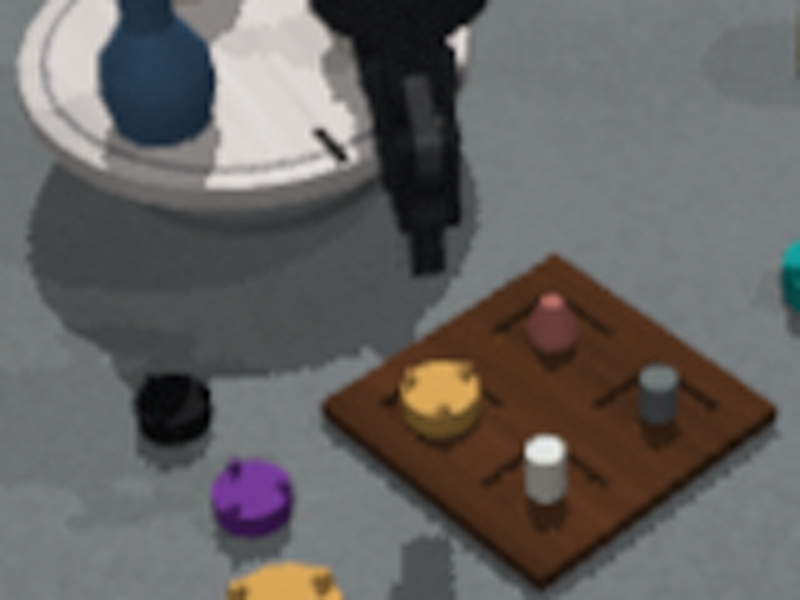

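The near fingertip is at (430,272) in the crop, above and behind the stilt at (441,398), and the path down is clear. I'll check the fingertip height from this.

```bash
python3 - <<'E'
from h import *
for z in(.095,.105,.115,.125): print(wz('side',286,184.4,z).round(4))
E
python3 go.py .473 .03 .11
```

```text
[0.4708 0.0252 0.095 ]
[0.4659 0.0152 0.105 ]
[0.461  0.0052 0.115 ]
[ 0.456  -0.0048  0.125 ]
t 2.07 tcp [0.47   0.0394 0.1822] yaw 70.35 dp [-0.0127 -0.0155  0.1443] tilt 0.25 gap 0.604 F [0.4 0.  0.3] grip 0.0
rows 3 [-0.0042 -0.0052  0.0481]
```

```bash
python3 -m crank '[{"dp":[-0.006,-0.007,0.01],"delta_rot":[0,0,0],"fingers":0.2},{"dp":[-0.006,-0.007,0.03],"delta_rot":[0,0,0],"fingers":0.2},{"dp":[0,0,0.04],"delta_rot":[0,0,0],"fingers":0.2},{"dp":[0,0,0.04],"delta_rot":[0,0,0],"fingers":0.2},{"dp":[0,0,0.03],"delta_rot":[0,0,0],"fingers":0.2},{"dp":[0,0,0.02],"delta_rot":[0,0,0],"fingers":0.2},{"dp":[0,0,0],"delta_rot":[0,0,0],"fingers":0.2},{"dp":[0,0,0],"delta_rot":[0,0,0],"fingers":0.2}]'
python3 go.py .473 .03 .086
```

```text
t: 2.73
tcp_pos: [0.4737, 0.0325, 0.0993]
tool_rot: [0.168, 0.986, 0.0, 0.0]
force: [-0.3, -0.6, -0.2]
finger_gap: 0.601
gripper_force: 0.0
t 2.73 tcp [0.4737 0.0325 0.0993] yaw 70.6 dp [-0.0004 -0.0052  0.0266] tilt 0.0 gap 0.601 F [-0.3 -0.6 -0.2] grip 0.0
rows 1 [-0.0004 -0.0052  0.0266]
```

```bash
python3 -m crank '[{"dp":[0,-0.004,0.01],"delta_rot":[0,0,0],"fingers":0.2},{"dp":[0,0,0.01],"delta_rot":[0,0,0],"fingers":0.2},{"dp":[0,0,0.005],"delta_rot":[0,0,0],"fingers":0.2},{"dp":[0,0,0],"delta_rot":[0,0,0],"fingers":0.2},{"dp":[0,0,0],"delta_rot":[0,0,0],"fingers":-0.3},{"dp":[0,0,0],"delta_rot":[0,0,0],"fingers":-0.4},{"dp":[0,0,0],"delta_rot":[0,0,0],"fingers":-0.5},{"dp":[0,0,0],"delta_rot":[0,0,0],"fingers":-0.5},{"dp":[0,0,0],"delta_rot":[0,0,0],"fingers":-0.5}]' 30
python3 go.py .473 .03 .086
```

```text
t: 3.48
tcp_pos: [0.4731, 0.03, 0.0868]
tool_rot: [0.169, 0.986, -0.0, 0.0]
force: [-0.4, -0.0, 4.7]
finger_gap: 0.399
gripper_force: 29.7
t 3.48 tcp [0.4731 0.03   0.0868] yaw 70.53 dp [ 0.0001 -0.0001  0.0015] tilt 0.02 gap 0.399 F [-0.4 -0.   4.7] grip 29.7
rows 1 [ 0.0001 -0.0001  0.0015]
```

```bash
python3 -m crank '[{"dp":[0,0,-0.01],"delta_rot":[0,0,0],"fingers":-0.5},{"dp":[0,0,-0.03],"delta_rot":[0,0,0],"fingers":-0.5},{"dp":[0,0,-0.04],"delta_rot":[0,0,0],"fingers":-0.5},{"dp":[0,0,-0.04],"delta_rot":[0,0,0],"fingers":-0.5},{"dp":[0,0,-0.02],"delta_rot":[0,0,0],"fingers":-0.5},{"dp":[0,0,0],"delta_rot":[0,0,0],"fingers":-0.5}]'
python3 go.py .4333 -.3142 .16
```

```text
t: 3.98
tcp_pos: [0.4741, 0.0299, 0.1584]
tool_rot: [0.169, 0.986, -0.0, 0.002]
force: [0.9, 0.2, -0.8]
finger_gap: 0.392
gripper_force: 30.0
t 3.98 tcp [0.4741 0.0299 0.1584] yaw 70.54 dp [-0.1523 -0.6762 -0.003 ] tilt 0.27 gap 0.392 F [ 0.9  0.2 -0.8] grip 30.0
rows 12 [-0.0127 -0.0563 -0.0003]
```

```bash
python3 -m crank '[{"dp":[-0.006,-0.028,0],"delta_rot":[0,0,0],"fingers":-0.5},{"dp":[-0.014,-0.06,0],"delta_rot":[0,0,0],"fingers":-0.5},{"dp":[-0.014,-0.06,0],"delta_rot":[0,0,0],"fingers":-0.5},{"dp":[-0.014,-0.06,0],"delta_rot":[0,0,0],"fingers":-0.5},{"dp":[-0.014,-0.06,0],"delta_rot":[0,0,0],"fingers":-0.5},{"dp":[-0.014,-0.06,0],"delta_rot":[0,0,0],"fingers":-0.5},{"dp":[-0.014,-0.06,0],"delta_rot":[0,0,0],"fingers":-0.5},{"dp":[-0.014,-0.06,0],"delta_rot":[0,0,0],"fingers":-0.5},{"dp":[-0.014,-0.06,0],"delta_rot":[0,0,0],"fingers":-0.5},{"dp":[-0.014,-0.06,0],"delta_rot":[0,0,0],"fingers":-0.5},{"dp":[-0.014,-0.06,0],"delta_rot":[0,0,0],"fingers":-0.5},{"dp":[-0.006,-0.04,0],"delta_rot":[0,0,0],"fingers":-0.5}]'
python3 -m crank '[{"dp":[0,0,0],"delta_rot":[0,0,0],"fingers":-0.5},{"dp":[0,0,0],"delta_rot":[0,0,0],"fingers":-0.5},{"dp":[0,0,0],"delta_rot":[0,0,0],"fingers":-0.5}]'
python3 go.py .4333 -.3142 .096
```

```text
t: 4.98
tcp_pos: [0.4332, -0.3134, 0.1556]
tool_rot: [0.17, 0.985, -0.001, 0.0]
force: [0.5, 0.2, 0.0]
finger_gap: 0.398
gripper_force: 30.0
t: 5.23
tcp_pos: [0.4327, -0.309, 0.1556]
tool_rot: [0.169, 0.986, 0.001, -0.001]
force: [-0.0, -0.8, 0.2]
finger_gap: 0.399
gripper_force: 30.0
t 5.23 tcp [ 0.4327 -0.309   0.1556] yaw 70.52 dp [-0.005  -0.0096  0.1191] tilt 0.18 gap 0.399 F [-0.  -0.8  0.2] grip 30.0
rows 2 [-0.0025 -0.0048  0.0595]
```

```bash
python3 -m crank '[{"dp":[-0.004,-0.007,0.02],"delta_rot":[0,0,0],"fingers":-0.5},{"dp":[0,0,0.04],"delta_rot":[0,0,0],"fingers":-0.5},{"dp":[0,0,0.03],"delta_rot":[0,0,0],"fingers":-0.5},{"dp":[0,0,0.015],"delta_rot":[0,0,0],"fingers":-0.5},{"dp":[0,0,0.005],"delta_rot":[0,0,0],"fingers":-0.5},{"dp":[0,0,0.002],"delta_rot":[0,0,0],"fingers":-0.5},{"dp":[0,0,0],"delta_rot":[0,0,0],"fingers":-0.5},{"dp":[0,0,0],"delta_rot":[0,0,0],"fingers":-0.5}]'
python3 go.py .4333 -.3142 .0958
```

```text
t: 5.9
tcp_pos: [0.4345, -0.3142, 0.1009]
tool_rot: [0.169, 0.986, -0.0, 0.0]
force: [-0.2, 0.2, -1.1]
finger_gap: 0.4
gripper_force: 30.0
t 5.9 tcp [ 0.4345 -0.3142  0.1009] yaw 70.55 dp [ 0.0022 -0.0007  0.0103] tilt 0.07 gap 0.4 F [-0.2  0.2 -1.1] grip 30.0
rows 1 [ 0.0022 -0.0007  0.0103]
```

```bash
python3 -m crank '[{"dp":[0,0,0.004],"delta_rot":[0,0,0],"fingers":-0.5},{"dp":[0,0,0.003],"delta_rot":[0,0,0],"fingers":-0.5},{"dp":[0,0,0.002],"delta_rot":[0,0,0],"fingers":-0.5},{"dp":[0,0,0],"delta_rot":[0,0,0],"fingers":-0.5},{"dp":[0,0,0],"delta_rot":[0,0,0],"fingers":-0.5}]'
python3 go.py .4333 -.3142 .0958
```

```text
t: 6.32
tcp_pos: [0.434, -0.3142, 0.096]
tool_rot: [0.169, 0.986, -0.0, 0.0]
force: [-0.3, -0.2, 0.3]
finger_gap: 0.399
gripper_force: 30.0
t 6.32 tcp [ 0.434  -0.3142  0.096 ] yaw 70.53 dp [ 0.0014 -0.0005  0.0003] tilt 0.0 gap 0.399 F [-0.3 -0.2  0.3] grip 30.0
rows 1 [ 0.0014 -0.0005  0.0003]
```

```bash
python3 -m crank '[{"dp":[0,0,0.001],"delta_rot":[0,0,0],"fingers":-0.5},{"dp":[0,0,0.001],"delta_rot":[0,0,0],"fingers":-0.5},{"dp":[0,0,0],"delta_rot":[0,0,0],"fingers":-0.5},{"dp":[0,0,0],"delta_rot":[0,0,0],"fingers":-0.5}]'
python3 -m crank '[{"dp":[0,0,0.001],"delta_rot":[0,0,0],"fingers":-0.5},{"dp":[0,0,0],"delta_rot":[0,0,0],"fingers":-0.5}]'
```

```text
t: 6.65
tcp_pos: [0.4341, -0.3143, 0.0958]
tool_rot: [0.169, 0.986, -0.0, 0.0]
force: [-1.2, 1.1, 6.3]
finger_gap: 0.394
gripper_force: 30.7
t: 6.82
tcp_pos: [0.4341, -0.3143, 0.0957]
tool_rot: [0.169, 0.986, -0.0, 0.0]
force: [-2.3, 1.2, 10.0]
finger_gap: 0.4
gripper_force: 31.0
```

```bash
python3 -m crank '[{"dp":[0,0,-0.002],"delta_rot":[0,0,0],"fingers":-0.5},{"dp":[0,0,0],"delta_rot":[0,0,0],"fingers":-0.1},{"dp":[0,0,0],"delta_rot":[0,0,0],"fingers":0.1},{"dp":[0,0,0],"delta_rot":[0,0,0],"fingers":0.2},{"dp":[0,0,0],"delta_rot":[0,0,0],"fingers":0.2},{"dp":[0,0,-0.01],"delta_rot":[0,0,0],"fingers":0.2},{"dp":[0,0,-0.04],"delta_rot":[0,0,0],"fingers":0.2},{"dp":[0,0,-0.06],"delta_rot":[0,0,0],"fingers":0.2},{"dp":[0,0,-0.08],"delta_rot":[0,0,0],"fingers":0.2},{"dp":[0,0,-0.08],"delta_rot":[0,0,0],"fingers":0.2},{"dp":[0,0,-0.08],"delta_rot":[0,0,0],"fingers":0.2},{"dp":[0,0,-0.06],"delta_rot":[0,0,0],"fingers":0.2}]'
python3 go.py .4285 .2255 .30 -60
```

```text
t: 7.82
tcp_pos: [0.4343, -0.3144, 0.304]
tool_rot: [0.169, 0.986, -0.001, 0.001]
force: [-0.2, -0.5, -1.0]
finger_gap: 0.602
gripper_force: 0.0
t 7.82 tcp [ 0.4343 -0.3144  0.304 ] yaw 70.54 dp [0.3708 1.0141 0.0051] tilt 0.21 gap 0.602 F [-0.2 -0.5 -1. ] grip 0.0
rows 18 [0.0206 0.0563 0.0003]
rotz total 0.3626 rows 18.59478913715476
```

```bash
python3 -m crank '[{"dp":[0.01,0.03,0],"delta_rot":[0,0,0],"fingers":0.2},{"dp":[0.022,0.06,0],"delta_rot":[0,0,0],"fingers":0.2},{"dp":[0.022,0.06,0],"delta_rot":[0,0,0],"fingers":0.2},{"dp":[0.022,0.06,0],"delta_rot":[0,0,0],"fingers":0.2},{"dp":[0.022,0.06,0],"delta_rot":[0,0,0],"fingers":0.2},{"dp":[0.022,0.06,0],"delta_rot":[0,0,0],"fingers":0.2},{"dp":[0.022,0.06,0],"delta_rot":[0,0,0],"fingers":0.2},{"dp":[0.022,0.06,0],"delta_rot":[0,0,0],"fingers":0.2},{"dp":[0.022,0.06,0],"delta_rot":[0,0,0],"fingers":0.2},{"dp":[0.022,0.06,0],"delta_rot":[0,0,0],"fingers":0.2},{"dp":[0.022,0.06,0],"delta_rot":[0,0,0],"fingers":0.2},{"dp":[0.022,0.06,0],"delta_rot":[0,0,0],"fingers":0.2}]'
python3 go.py .4285 .2255 .30 120
python3 - <<'E'
from h import *
p,d=snap('top'); t=p[:,:,::-1]; cv2.imwrite('pics/t3.png',cv2.resize(t[150:280,380:500],None,fx=4.5,fy=4.5,interpolation=cv2.INTER_CUBIC))
yel=lambda i:(i[:,:,2]-i[:,:,0]>60)&(i[:,:,2]>110)&(i[:,:,1]-i[:,:,0]>30)
print(mask_centroid('top',t,(432,220,462,250),yel,.029))
s=snap('side')[0][:,:,::-1]; print(mask_centroid('side',s,(338,305,388,355),yel,.029))
E
```

```text
t: 8.82
tcp_pos: [0.4294, 0.0548, 0.3002]
tool_rot: [0.169, 0.986, 0.0, -0.0]
force: [1.0, 0.3, 1.0]
finger_gap: 0.6
gripper_force: 0.0
t 8.82 tcp [0.4294 0.0548 0.3002] yaw 70.52 dp [0.1154 0.3212 0.0005] tilt 0.04 gap 0.6 F [1.  0.3 1. ] grip 0.0
rows 6 [0.0192 0.0535 0.0001]
rotz total -0.1374 rows 7.047934178693148
(array([446.81764706, 233.61176471]), array([  7,   7,  16,  14, 170], dtype=int32), array([ 0.43415843, -0.31338617,  0.029     ]))
(array([361.23487544, 326.3772242 ]), array([ 14,  13,  20,  18, 281], dtype=int32), array([ 0.43371773, -0.31524352,  0.029     ]))
```

View pics/t3.png

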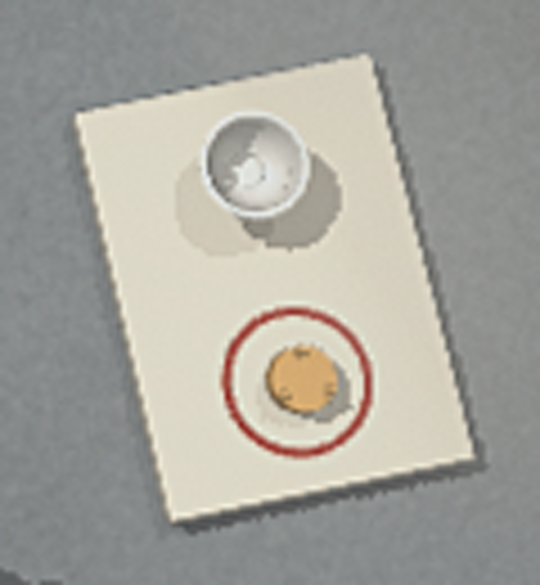

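The stilt stands points up inside the red circle, at crop (303,378). That puts it at about (0.434, −0.314), and the dish is undisturbed. Next is the vase.

```bash
python3 -m crank '[{"dp":[0.022,0.06,0],"delta_rot":[0,0,0],"fingers":0.2},{"dp":[0.022,0.06,0],"delta_rot":[0,0,0],"fingers":0.2},{"dp":[0.022,0.06,0],"delta_rot":[0,0,0],"fingers":0.2},{"dp":[0.022,0.06,0],"delta_rot":[0,0,0],"fingers":0.2},{"dp":[0.02,0.06,0],"delta_rot":[0,0,0],"fingers":0.2},{"dp":[0.008,0.022,0],"delta_rot":[0,0,0],"fingers":0.2}]'
python3 -m crank '[{"dp":[0,0,0],"delta_rot":[0,0,-0.0195],"fingers":0.2},{"dp":[0,0,0],"delta_rot":[0,0,-0.0195],"fingers":0.2},{"dp":[0,0,0],"delta_rot":[0,0,-0.0195],"fingers":0.2},{"dp":[0,0,0],"delta_rot":[0,0,-0.0195],"fingers":0.2},{"dp":[0,0,0],"delta_rot":[0,0,-0.0195],"fingers":0.2},{"dp":[0,0,0],"delta_rot":[0,0,-0.0195],"fingers":0.2},{"dp":[0,0,0],"delta_rot":[0,0,-0.0195],"fingers":0.2},{"dp":[0,0,0],"delta_rot":[0,0,0],"fingers":0.2},{"dp":[0,0,0],"delta_rot":[0,0,0],"fingers":0.2}]'
python3 go.py .4285 .2255 .25 120
```

```text
t: 9.42
tcp_pos: [0.4291, 0.2267, 0.3003]
tool_rot: [0.168, 0.986, 0.001, 0.0]
force: [0.9, -0.5, -0.8]
finger_gap: 0.6
gripper_force: 0.0
t: 10.17
tcp_pos: [0.4292, 0.2234, 0.3002]
tool_rot: [-0.254, 0.967, -0.0, -0.0]
force: [0.1, 0.5, -0.1]
finger_gap: 0.598
gripper_force: 0.0
t 10.17 tcp [0.4292 0.2234 0.3002] yaw 119.45 dp [-0.0008  0.0044  0.1004] tilt 0.05 gap 0.598 F [ 0.1  0.5 -0.1] grip 0.0
rows 2 [-0.0004  0.0022  0.0502]
rotz total -0.0015 rows 0.07881821041230626
```

```bash
python3 -m crank '[{"dp":[0,0.004,0.02],"delta_rot":[0,0,0],"fingers":0.2},{"dp":[0,0,0.04],"delta_rot":[0,0,0],"fingers":0.2},{"dp":[0,0,0.04],"delta_rot":[0,0,0],"fingers":0.2},{"dp":[0,0,0.04],"delta_rot":[0,0,0],"fingers":0.2},{"dp":[0,0,0.03],"delta_rot":[0,0,0],"fingers":0.2},{"dp":[0,0,0.015],"delta_rot":[0,0,0],"fingers":0.2},{"dp":[0,0,0.003],"delta_rot":[0,0,0],"fingers":0.2},{"dp":[0,0,0],"delta_rot":[0,0,0],"fingers":0.1},{"dp":[0,0,0],"delta_rot":[0,0,0],"fingers":0}]'
python3 go.py .4285 .2255 .206
```

```text
t: 10.92
tcp_pos: [0.4288, 0.226, 0.207]
tool_rot: [-0.256, 0.967, -0.0, 0.001]
force: [0.3, -0.7, 0.6]
finger_gap: 0.503
gripper_force: 0.0
t 10.92 tcp [0.4288 0.226  0.207 ] yaw 119.62 dp [ 0.001  -0.0006  0.0021] tilt 0.08 gap 0.503 F [ 0.3 -0.7  0.6] grip 0.0
rows 1 [ 0.001  -0.0006  0.0021]
```

Close slowly so the wheel can turn with the vase.

```bash
python3 -m crank '[{"dp":[0,0,0],"delta_rot":[0,0,0],"fingers":-0.1},{"dp":[0,0,0],"delta_rot":[0,0,0],"fingers":-0.2},{"dp":[0,0,0],"delta_rot":[0,0,0],"fingers":-0.27},{"dp":[0,0,0],"delta_rot":[0,0,0],"fingers":-0.33},{"dp":[0,0,0],"delta_rot":[0,0,0],"fingers":-0.38},{"dp":[0,0,0],"delta_rot":[0,0,0],"fingers":-0.42},{"dp":[0,0,0],"delta_rot":[0,0,0],"fingers":-0.5},{"dp":[0,0,0],"delta_rot":[0,0,0],"fingers":-0.7},{"dp":[0,0,0],"delta_rot":[0,0,0],"fingers":-0.7},{"dp":[0,0,0],"delta_rot":[0,0,0],"fingers":-0.7}]' 30
python3 go.py .4285 .2255 .206;python3 - <<'E'
from h import *
p,d=snap('side'); cv2.imwrite('pics/s4.png',cv2.resize(p[70:190,180:330,::-1],None,fx=5,fy=5,interpolation=cv2.INTER_CUBIC))
E
```

```text
t: 11.75
tcp_pos: [0.4284, 0.226, 0.2067]
tool_rot: [-0.256, 0.967, -0.0, 0.0]
force: [-0.3, -0.4, 5.5]
finger_gap: 0.286
gripper_force: 29.3
t 11.75 tcp [0.4284 0.226  0.2067] yaw 119.67 dp [ 0.0004 -0.001   0.0014] tilt 0.04 gap 0.286 F [-0.3 -0.4  5.5] grip 29.3
rows 1 [ 0.0004 -0.001   0.0014]
```

View pics/s4.png

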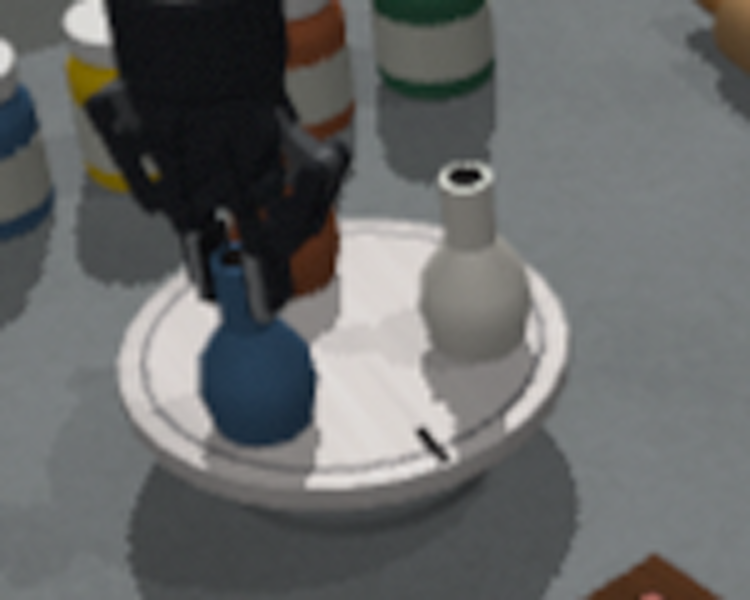

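The pads hold the blue neck at crop (240,280), and the other vases are standing. Lifting slowly straight up.

```bash
python3 -m crank '[{"dp":[0,0,-0.005],"delta_rot":[0,0,0],"fingers":-0.7},{"dp":[0,0,-0.01],"delta_rot":[0,0,0],"fingers":-0.7},{"dp":[0,0,-0.02],"delta_rot":[0,0,0],"fingers":-0.7},{"dp":[0,0,-0.03],"delta_rot":[0,0,0],"fingers":-0.7},{"dp":[0,0,-0.035],"delta_rot":[0,0,0],"fingers":-0.7},{"dp":[0,0,-0.035],"delta_rot":[0,0,0],"fingers":-0.7},{"dp":[0,0,-0.03],"delta_rot":[0,0,0],"fingers":-0.7},{"dp":[0,0,-0.02],"delta_rot":[0,0,0],"fingers":-0.7},{"dp":[0,0,-0.01],"delta_rot":[0,0,0],"fingers":-0.7},{"dp":[0,0,0],"delta_rot":[0,0,0],"fingers":-0.7}]' 40
python3 go.py .434 -.3143 .26 70.5
```

```text
t: 12.63
tcp_pos: [0.4284, 0.226, 0.3047]
tool_rot: [-0.256, 0.967, 0.0, 0.001]
force: [-0.5, 0.7, -2.9]
finger_gap: 0.286
gripper_force: 39.5
t 12.63 tcp [0.4284 0.226  0.3047] yaw 119.67 dp [ 0.5253 -0.9445  0.0888] tilt 0.09 gap 0.286 F [-0.5  0.7 -2.9] grip 39.5
rows 19 [ 0.0276 -0.0497  0.0047]
rotz total 0.1366 rows 7.004267780595996
```

```bash
python3 -m crank '[{"dp":[0.005,-0.009,0],"delta_rot":[0,0,0],"fingers":-0.7},{"dp":[0.012,-0.022,0],"delta_rot":[0,0,0],"fingers":-0.7},{"dp":[0.02,-0.036,0],"delta_rot":[0,0,0],"fingers":-0.7},{"dp":[0.02,-0.036,0],"delta_rot":[0,0,0],"fingers":-0.7},{"dp":[0.02,-0.036,0],"delta_rot":[0,0,0],"fingers":-0.7},{"dp":[0.02,-0.036,0],"delta_rot":[0,0,0],"fingers":-0.7},{"dp":[0.02,-0.036,0],"delta_rot":[0,0,0],"fingers":-0.7},{"dp":[0.02,-0.036,0],"delta_rot":[0,0,0],"fingers":-0.7},{"dp":[0.02,-0.036,0],"delta_rot":[0,0,0],"fingers":-0.7},{"dp":[0.02,-0.036,0],"delta_rot":[0,0,0],"fingers":-0.7},{"dp":[0.02,-0.036,0],"delta_rot":[0,0,0],"fingers":-0.7},{"dp":[0.02,-0.036,0],"delta_rot":[0,0,0],"fingers":-0.7}]'
python3 -m crank '[{"dp":[0.02,-0.036,0],"delta_rot":[0,0,0],"fingers":-0.7},{"dp":[0.02,-0.036,0],"delta_rot":[0,0,0],"fingers":-0.7},{"dp":[0.02,-0.036,0],"delta_rot":[0,0,0],"fingers":-0.7},{"dp":[0.02,-0.036,0],"delta_rot":[0,0,0],"fingers":-0.7},{"dp":[0.02,-0.036,0],"delta_rot":[0,0,0],"fingers":-0.7},{"dp":[0.02,-0.036,0],"delta_rot":[0,0,0],"fingers":-0.7},{"dp":[0.02,-0.036,0],"delta_rot":[0,0,0],"fingers":-0.7},{"dp":[0.02,-0.036,0],"delta_rot":[0,0,0],"fingers":-0.7},{"dp":[0.02,-0.036,0],"delta_rot":[0,0,0],"fingers":-0.7},{"dp":[0.02,-0.036,0],"delta_rot":[0,0,0],"fingers":-0.7}]'
python3 go.py .434 -.3143 .26
```

```text
t: 13.63
tcp_pos: [0.4298, 0.0013, 0.3028]
tool_rot: [-0.256, 0.967, 0.001, -0.001]
force: [1.0, -0.6, -2.6]
finger_gap: 0.281
gripper_force: 39.6
t: 14.47
tcp_pos: [0.432, -0.2044, 0.3026]
tool_rot: [-0.256, 0.967, 0.001, -0.001]
force: [-0.1, -0.4, -3.0]
finger_gap: 0.283
gripper_force: 39.6
t 14.47 tcp [ 0.432  -0.2044  0.3026] yaw 119.65 dp [ 0.1052 -0.1933  0.0849] tilt 0.18 gap 0.283 F [-0.1 -0.4 -3. ] grip 39.6
rows 4 [ 0.0263 -0.0483  0.0212]
```

```bash
python3 -m crank '[{"dp":[0.02,-0.036,0],"delta_rot":[0,0,0],"fingers":-0.7},{"dp":[0.02,-0.036,0.01],"delta_rot":[0,0,0],"fingers":-0.7},{"dp":[0.02,-0.036,0.02],"delta_rot":[0,0,0],"fingers":-0.7},{"dp":[0.02,-0.036,0.02],"delta_rot":[0,0,0],"fingers":-0.7},{"dp":[0.016,-0.028,0.02],"delta_rot":[0,0,0],"fingers":-0.7},{"dp":[0.007,-0.012,0.02],"delta_rot":[0,0,0],"fingers":-0.7},{"dp":[0.002,-0.004,0.02],"delta_rot":[0,0,0],"fingers":-0.7},{"dp":[0,0,0.02],"delta_rot":[0,0,0],"fingers":-0.7},{"dp":[0,0,0.02],"delta_rot":[0,0,0],"fingers":-0.7},{"dp":[0,0,0.02],"delta_rot":[0,0,0],"fingers":-0.7},{"dp":[0,0,0],"delta_rot":[0,0,0],"fingers":-0.7},{"dp":[0,0,0],"delta_rot":[0,0,0],"fingers":-0.7}]'
for i in 1 2 3; do python3 go.py .434 -.3143 .18|head -1; python3 -c "
from h import *
snap('top')"; done
python3 - <<'E'
from h import *
s=snap('side')[0]; t=snap('top')[0]
k=lambda i,u,v:cv2.resize(i[v:v+110,u:u+95,::-1],None,fx=4,fy=4,interpolation=cv2.INTER_CUBIC)
cv2.imwrite('pics/p5.png',np.hstack([k(s,310,245),k(t,395,180)]))
E
```

```text
t: 15.47
tcp_pos: [0.4419, -0.3015, 0.2182]
tool_rot: [-0.248, 0.969, -0.005, -0.009]
force: [0.2, 0.8, -2.6]
finger_gap: 0.284
gripper_force: 39.6
t 15.47 tcp [ 0.4419 -0.3015  0.2182] yaw 118.7 dp [ 0.0246 -0.0145  0.077 ] tilt 1.21 gap 0.284 F [ 0.2  0.8 -2.6] grip 39.6
t 15.52 tcp [ 0.4423 -0.3019  0.2188] yaw 118.7 dp [ 0.0248 -0.0133  0.0783] tilt 1.21 gap 0.282 F [-0.4  0.3 -2.1] grip 39.6
t 15.57 tcp [ 0.4425 -0.3022  0.2193] yaw 118.69 dp [ 0.0249 -0.0124  0.0791] tilt 1.21 gap 0.284 F [ 0.7 -1.3 -3.2] grip 39.6
```

View pics/p5.png

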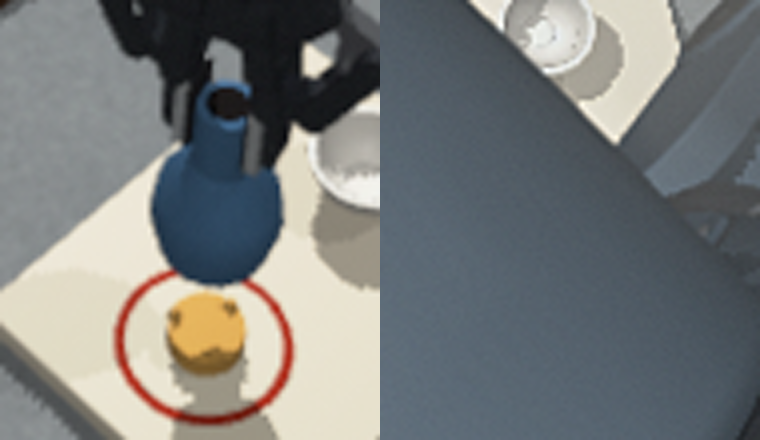

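The vase hangs upright in the side crop, above and behind the stilt at (206,330). The tool shows 1.2° of tilt, so I'll check the joints.

```bash
python3 -c "
from h import *
print(manip.sense()['q'].round(3))"
```

```text
[-0.799  0.529  1.736 -0.027  0.875 -2.853]
```

Joint 6 is at its limit, so I'll rotate the tool back by about 50°. The vase is round, so its yaw doesn't matter.

```bash
python3 -m crank '[{"dp":[0,0,0],"delta_rot":[0,0,0.01],"fingers":-0.7},{"dp":[0,0,0],"delta_rot":[0,0,0.018],"fingers":-0.7},{"dp":[0,0,0],"delta_rot":[0,0,0.018],"fingers":-0.7},{"dp":[0,0,0],"delta_rot":[0,0,0.018],"fingers":-0.7},{"dp":[0,0,0],"delta_rot":[0,0,0.018],"fingers":-0.7},{"dp":[0,0,0],"delta_rot":[0,0,0.018],"fingers":-0.7},{"dp":[0,0,0],"delta_rot":[0,0,0.018],"fingers":-0.7},{"dp":[0,0,0],"delta_rot":[0,0,0.01],"fingers":-0.7},{"dp":[0,0,0],"delta_rot":[0,0,0],"fingers":-0.7},{"dp":[0,0,0],"delta_rot":[0,0,0],"fingers":-0.7}]'
python3 go.py .434 -.3143 .18;  python3 -c "
from h import *
s=manip.sense(); print(s['q'].round(3)); M=R.from_quat(s['tool_rot']).as_matrix(); print(M.T@[0,0,-1])"
```

```text
t: 16.55
tcp_pos: [0.4423, -0.3025, 0.2193]
tool_rot: [0.151, 0.989, -0.009, -0.006]
force: [-0.2, 0.8, -2.4]
finger_gap: 0.281
gripper_force: 39.6
t 16.55 tcp [ 0.4423 -0.3025  0.2193] yaw 72.69 dp [ 0.0082 -0.0261  0.0792] tilt 1.21 gap 0.281 F [-0.2  0.8 -2.4] grip 39.6
rows 2 [ 0.0041 -0.013   0.0396]
[-0.799  0.529  1.736 -0.028  0.875 -2.05 ]
[-0.00877128  0.01926437  0.99977595]
```

```bash
python3 -m crank '[{"dp":[0,0,0],"delta_rot":[-0.0031,-0.0014,0],"fingers":-0.7},{"dp":[0.004,-0.012,0],"delta_rot":[0,0,0],"fingers":-0.7},{"dp":[0.004,-0.01,0],"delta_rot":[0,0,0],"fingers":-0.7},{"dp":[0,-0.004,0],"delta_rot":[0,0,0],"fingers":-0.7},{"dp":[0,0,0],"delta_rot":[0,0,0],"fingers":-0.7},{"dp":[0,0,0],"delta_rot":[0,0,0],"fingers":-0.7}]'
python3 go.py .434 -.3143 .176;  python3 - <<'E'
from h import *
s=manip.sense(); M=R.from_quat(s['tool_rot']).as_matrix(); print(M.T@[0,0,-1])
s=snap('side')[0]
cv2.imwrite('pics/p6.png',cv2.resize(s[240:370,310:430,::-1],None,fx=4.5,fy=4.5,interpolation=cv2.INTER_CUBIC))
E
```

```text
t: 17.05
tcp_pos: [0.4344, -0.3139, 0.2189]
tool_rot: [0.152, 0.988, 0.0, -0.0]
force: [-0.8, 0.0, -3.3]
finger_gap: 0.283
gripper_force: 39.7
t 17.05 tcp [ 0.4344 -0.3139  0.2189] yaw 72.55 dp [ 0.0004 -0.0011  0.0858] tilt 0.05 gap 0.283 F [-0.8  0.  -3.3] grip 39.7
rows 2 [ 0.0002 -0.0005  0.0429]
[-6.82902495e-04 -5.32253228e-04  9.99999625e-01]
```

View pics/p6.png

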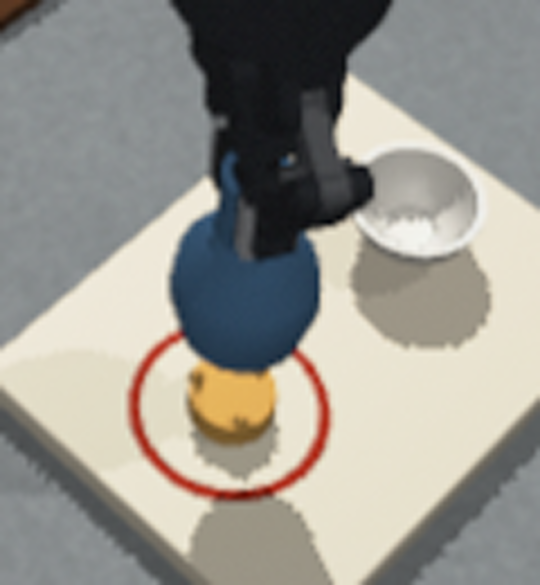

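Side crop: the vase belly is centred at about (245,288), with the stilt below it at (232,395). I'll check the vase's lateral position against the stilt.

Run:
```python
from h import *
c=CM['side']
def pr(p):
    q=MM['side'].T@(np.array(p)-c['origin']); return c['fx']*q[0]/-q[2]+c['cx'], c['cy']-c['fy']*q[1]/-q[2]
print('pred belly',pr([.434,-.3143,.099]),'read',310+245.5/4.5-.5,240+288.5/4.5-.5)
s=cv2.imread('pics/side_raw.png').astype(int); m=(s[:,:,0]-s[:,:,2]>30)&(s[:,:,0]>50)
for v in(300,304,308,314): u=np.nonzero(m[v,335:395])[0]+335; print(v,u.min(),u.max(),(u.min()+u.max())/2)
for h in(.015,.022,.03): print(h,pr([.434,-.3143,.077+h]))
```

```text
pred belly (np.float64(363.44443712356355), np.float64(303.8804060347476)) read 364.05555555555554 303.6111111111111
300 349 380 364.5
304 349 380 364.5
308 350 379 364.5
314 352 376 364.0
0.015 (np.float64(363.1927563415257), np.float64(306.20308064263276))
0.022 (np.float64(363.44443712356355), np.float64(303.8804060347476))
0.03 (np.float64(363.735850470849), np.float64(301.19105336881006))
```

Within about 1 mm. Now lowering.

```bash
python3 -m crank '[{"dp":[0,0,0.01],"delta_rot":[0,0,0],"fingers":-0.7},{"dp":[0,0,0.018],"delta_rot":[0,0,0],"fingers":-0.7},{"dp":[0,0,0.018],"delta_rot":[0,0,0],"fingers":-0.7},{"dp":[0,0,0.014],"delta_rot":[0,0,0],"fingers":-0.7},{"dp":[0,0,0.01],"delta_rot":[0,0,0],"fingers":-0.7},{"dp":[0,0,0.006],"delta_rot":[0,0,0],"fingers":-0.7},{"dp":[0,0,0.003],"delta_rot":[0,0,0],"fingers":-0.7},{"dp":[0,0,0],"delta_rot":[0,0,0],"fingers":-0.7},{"dp":[0,0,0],"delta_rot":[0,0,0],"fingers":-0.7}]'
python3 go.py .434 -.3143 .1757
```

```text
t: 17.85
tcp_pos: [0.4346, -0.3136, 0.1794]
tool_rot: [0.151, 0.988, 0.0, -0.0]
force: [0.8, 0.4, -2.8]
finger_gap: 0.283
gripper_force: 39.7
t 17.85 tcp [ 0.4346 -0.3136  0.1794] yaw 72.58 dp [ 0.0007 -0.0016  0.0075] tilt 0.04 gap 0.283 F [ 0.8  0.4 -2.8] grip 39.7
rows 1 [ 0.0007 -0.0016  0.0075]
```

```bash
python3 -m crank '[{"dp":[0,-0.001,0.003],"delta_rot":[0,0,0],"fingers":-0.7},{"dp":[0,0,0.002],"delta_rot":[0,0,0],"fingers":-0.7},{"dp":[0,0,0],"delta_rot":[0,0,0],"fingers":-0.7},{"dp":[0,0,0],"delta_rot":[0,0,0],"fingers":-0.7}]'
python3 -m crank '[{"dp":[0,0,0.0015],"delta_rot":[0,0,0],"fingers":-0.7},{"dp":[0,0,0],"delta_rot":[0,0,0],"fingers":-0.7},{"dp":[0,0,0],"delta_rot":[0,0,0],"fingers":-0.7}]'
```

```text
t: 18.18
tcp_pos: [0.4344, -0.314, 0.177]
tool_rot: [0.151, 0.988, 0.0, -0.0]
force: [-0.0, -0.3, -2.2]
finger_gap: 0.283
gripper_force: 39.7
t: 18.43
tcp_pos: [0.4343, -0.314, 0.1761]
tool_rot: [0.151, 0.988, 0.0, -0.0]
force: [-0.2, 0.3, -2.8]
finger_gap: 0.279
gripper_force: 39.7
```

```bash
python3 -m crank '[{"dp":[0,0,0.001],"delta_rot":[0,0,0],"fingers":-0.7},{"dp":[0,0,0],"delta_rot":[0,0,0],"fingers":-0.7},{"dp":[0,0,0],"delta_rot":[0,0,0],"fingers":-0.7}]'
python3 -m crank '[{"dp":[0,0,0.001],"delta_rot":[0,0,0],"fingers":-0.7},{"dp":[0,0,0],"delta_rot":[0,0,0],"fingers":-0.7},{"dp":[0,0,0],"delta_rot":[0,0,0],"fingers":-0.7}]'
```

```text
t: 18.68
tcp_pos: [0.4344, -0.314, 0.1758]
tool_rot: [0.151, 0.988, 0.0, -0.0]
force: [-0.3, 0.0, -0.9]
finger_gap: 0.285
gripper_force: 39.9
t: 18.93
tcp_pos: [0.4345, -0.3141, 0.1757]
tool_rot: [0.151, 0.988, 0.0, 0.0]
force: [0.1, 1.1, 4.0]
finger_gap: 0.282
gripper_force: 40.5
```

```bash
python3 -m crank '[{"dp":[0,0,0],"delta_rot":[0,0,0],"fingers":-0.7},{"dp":[0,0,0],"delta_rot":[0,0,0],"fingers":-0.42},{"dp":[0,0,0],"delta_rot":[0,0,0],"fingers":-0.35},{"dp":[0,0,0],"delta_rot":[0,0,0],"fingers":-0.2},{"dp":[0,0,0],"delta_rot":[0,0,0],"fingers":0},{"dp":[0,0,0],"delta_rot":[0,0,0],"fingers":0.1},{"dp":[0,0,0],"delta_rot":[0,0,0],"fingers":0.1},{"dp":[0,0,0],"delta_rot":[0,0,0],"fingers":0.1}]' 20
python3 -m crank '[{"dp":[0,0,-0.01],"delta_rot":[0,0,0],"fingers":0.1},{"dp":[0,0,-0.03],"delta_rot":[0,0,0],"fingers":0.1},{"dp":[0,0,-0.05],"delta_rot":[0,0,0],"fingers":0.1},{"dp":[0,0,-0.06],"delta_rot":[0,0,0],"fingers":0.1},{"dp":[0,0,-0.06],"delta_rot":[0,0,0],"fingers":0.1},{"dp":[0,0.06,-0.03],"delta_rot":[0,0,0],"fingers":0.1},{"dp":[0,0.06,0],"delta_rot":[0,0,0],"fingers":0.1},{"dp":[0,0.06,0],"delta_rot":[0,0,0],"fingers":0.1},{"dp":[0,0.06,0],"delta_rot":[0,0,0],"fingers":0.1},{"dp":[0,0.06,0],"delta_rot":[0,0,0],"fingers":0.1},{"dp":[0,0.06,0],"delta_rot":[0,0,0],"fingers":0.1},{"dp":[0,0.03,0],"delta_rot":[0,0,0],"fingers":0.1}]'
python3 - <<'E'
from h import *
s=snap('side')[0]; t=snap('top')[0]
k=lambda i,u,v:cv2.resize(i[v:v+140,u:u+100,::-1],None,fx=3.9,fy=3.9,interpolation=cv2.INTER_CUBIC)
cv2.imwrite('pics/p7.png',np.hstack([k(s,310,240),k(t,395,140)]))
cv2.imwrite('pics/top7.png',t[:,:,::-1])
print(manip.sense()['t'])
E
```

```text
t: 19.6
tcp_pos: [0.4343, -0.314, 0.1749]
tool_rot: [0.151, 0.988, 0.0, -0.0]
force: [0.3, 0.7, -0.5]
finger_gap: 0.547
gripper_force: 0.0
t: 20.6
tcp_pos: [0.4929, -0.125, 0.2956]
tool_rot: [0.15, 0.989, 0.001, -0.0]
force: [0.6, 0.3, 0.3]
finger_gap: 0.552
gripper_force: 0.0
20.7
```

View pics/p7.png

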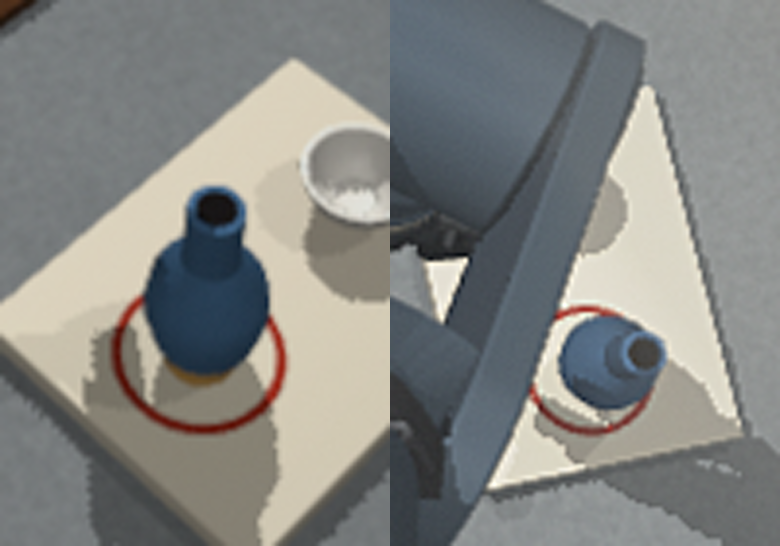

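View pics/top7.png

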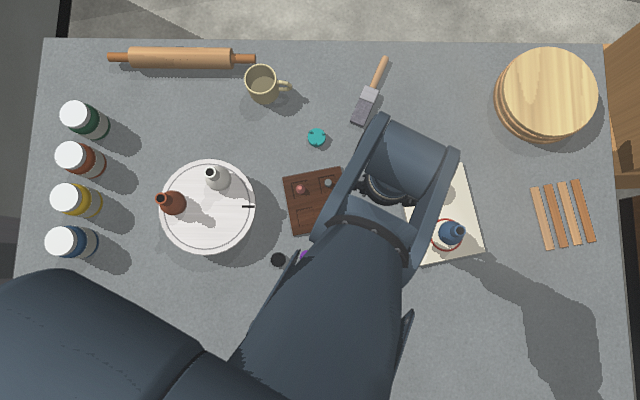

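The vase stands upright on the stilt (side crop: rim (216,211), belly (207,305)), the dish is in place, and the white and brown vases stand on the wheel. I'll do one numeric check of the rim.

Run:
```python
from h import *
print(wz('side',310+216.5/3.9-.5,240+211.5/3.9-.5,.129), wz('top',395+(643-390+.5)/3.9-.5,140+353.5/3.9-.5,.129), manip.sense()['qd'].round(3))
```

```text
[ 0.43448274 -0.31490887  0.129     ] [ 0.43498505 -0.31321303  0.129     ] [-0.052  0.006 -0.01  -0.032 -0.009 -0.026]
```

Rim centred to within 1–2 mm of the stilt, and upright.

```bash
python3 -c "
from station import manip
print(manip.sign_off())"
```

```text
the job is handed in; nothing more can be done
None
```

The job is handed in at about 21 s: the stilt is points up in the red circle with the blue vase upright on it, centred to about 1–2 mm, and the other vases and the dish are in place; the one doubt is that joint 6 briefly read −2.853 rad against its −2.85 limit.

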